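# Pop open the handleless bedside cupboard with a fingertip

## Task

Open the blue door of the little plywood cupboard on the bedside table, gently and with the fingertips or the outside of the fingers only: grip, lift and carry nothing. First, while the door is shut, slide the steel mug standing in front of it aside, upright, until it is well clear of the door's swing; then press the door in near its free edge so that the catch lets go and it springs ajar, reach a fingertip behind it and swing it wide open, to about a right angle, and leave it so. The mug must not knock against the cupboard or its door, and everything else on the table stays where it is.

Things in the scene. Friction and masses are not known exactly. Their poses are not given: they have to be found in the camera images.
- cupboard: Handleless plywood cupboard fixed to the board, 420 mm wide (its y), 180 deep (x), 160 high. Origin at the centre of its underside; x points to its back, y to its left seen from the robot, z up. Left half: open cubby with books. Right half (y -210 to 0 mm): the blue door overlaying the front, 210 mm wide, 16 thick, 8 to 160 mm above the board; shut, its outer face is at x -112, its back face at x -96 mm.
- cupboard_door (a joint): Door angle, rad: 0 shut, grows as it opens towards the robot, stops at 1.6. Pressing it in about 5 mm near the free edge (8 to 10 N; stop at 9 mm, -0.045 rad) frees the catch; as the finger backs off, a damped spring pushes the door out to about 0.35 rad in a second (free edge about 70 mm out). From there it swings easily and stays where it is left.
- door_hinge (a point): Point on the door's upright hinge axis: right end of the cupboard's front, in the plane of the shut door's back face, 160 mm above the board. Fixed to the cupboard, axes as the cupboard's.
- door_edge (a point): Top corner of the door's free (left) edge on its outer face, 210 mm from the hinge axis, 160 mm above the board; moves with the door. Behind the ajar door, fingers are free down to 85 mm above the board; lower down (40 to 70 mm) the catch's striker stands 34 mm out of the door's back and the spring's rod stays out of the cupboard.
- door_press (a point): Good place to press: on the door's outer face, 180 mm from the hinge axis, 120 mm above the board; moves with the door. Axes as the cupboard's while shut: x inwards, y from hinge to free edge.
- mug: Steel mug, upright, 80 mm outside diameter, 85 mm high, empty, 0.15 to 0.3 kg; origin at the centre of its underside, z up. Handle sticks out 35 mm at its own +y, at first roughly away from the cupboard. Its axis starts 90 to 140 mm in front of the door's outer face, in the door's swing. To its left, in front of the cubby, the board is free up to 170 mm beyond the door's free edge.
- coin_bank: Bystander: yellow plastic coin bank, barrel-shaped, 100 mm diameter, 120 mm high, coin slot on top; origin at the centre of its underside.
- torch: Bystander: grey plastic torch lying on the board, 160 mm long, 46 mm thick, orange slide switch on top; origin on the board under its middle, x along it towards the lens.
- nail_brush: Bystander: wooden nail brush, 95 x 42 x 34 mm, bristles down; origin at the centre of its underside.
- alarm_clock: Bystander: black alarm clock, 45 x 100 x 107 mm, white dial facing its -x; origin at the centre of its underside.
- spectacle_case: Bystander: dark brown spectacle case, 160 x 60 x 40 mm; origin at the centre of its underside.
- pill_jar: Bystander: amber jar with white cap, 56 mm diameter, 85 mm high; origin at the centre of its underside.

How it is judged:
On the way, in this order (a step that is already met when the one before it is completed fails the run):
1. the mug has been slid clear of the door's swing, upright on the board, while the door is still shut ((horizontal distance between mug and door_hinge above 0.26 m or y of mug in the frame of door_hinge below -0.07 m) and angle between mug's own z axis and vertical below 0.1 rad and value of joint cupboard_door below 0.1 rad), for 0.2 s.
2. the catch has been pressed and the door has sprung ajar (value of joint cupboard_door above 0.2 rad), for 0.1 s.
At the end, for the whole second after the job is handed in: The door stands open at more than 1.2 rad (about a right angle; its stop is at 1.6) and at rest; the mug stands upright and at rest on the board, its axis more than 260 mm from the hinge axis or more than 70 mm to the right of it (value of joint cupboard_door above 1.2 rad and velocity of joint cupboard_door between -0.05 and 0.05 rad/s and (horizontal distance between mug and door_hinge above 0.26 m or y of mug in the frame of door_hinge below -0.07 m) and angle between mug's own z axis and vertical below 0.1 rad and height (world z) of mug below 0.008 m and linear speed of mug below 0.02 m/s); the robot touches nothing.
It fails at once if the mug is lifted off the board or tipped over (height (world z) of mug above 0.012 m or angle between mug's own z axis and vertical above 0.4 rad).
It fails at once if the mug is gripped or knocked (more than 25 N from the fingers) (contact force between the fingers and mug above 25 N).
It fails at once if the door or cupboard is gripped or pressed hard (more than 60 N from the fingers) (contact force between the fingers and cupboard above 60 N).
It fails at once if the mug knocks against the cupboard or its door (contact force between cupboard and mug above 1.5 N).
It fails at once if another thing on the table is moved by more than 20 mm or lifted (distance of any of coin_bank, torch, nail_brush, alarm_clock, spectacle_case, pill_jar from where it was at the start of the episode above 0.02 m).
It also fails if it takes over 67 s, if anything falls off the work surface, if the arm or the gripper's body presses on something with over 40 N, if the wrist force passes 120 N, or if a joint passes its speed limit or range.

## Robot

A 7-joint arm with a two-finger parallel gripper is mounted at the origin on the work surface. World frame = base frame: x ahead of the robot, y to its left, z up, the work surface at z = 0. Lengths are in m, angles in rad, forces in N, time in s.
With the tool pointing down it reaches from about 0.425 to 0.95 m from the base axis. Payload 16.7 kg.
Tool frame: the origin (TCP) lies on the centre line of the jaws, within the pads' length; the fingertips stand 17 mm ahead of it and the grasp point (between the pads) lies 2 mm behind it; z points along the fingers, y is the direction in which the jaws open and shut (so a half turn about z gives the same grasp; the last joint's range is limited). The gripper opens to 94 mm and grips with 3 to 60 N. Pads are 16 mm wide; open, the fingers measure 119 mm over their backs; the gripper's body (75 mm by 177 mm) begins 78 mm behind the grasp point.
Start: joints at [1.163, 0.426, 0.074, 1.606, -0.034, 1.111, -0.067], TCP at [0.173, -0.652, 0.222] pointing down, gripper open.
Joint ranges: [-2.85, 2.85], [-0.5, 2.14], [-1.23, 1.37], [0.21, 2.46], [-1.02, 4.16], [0.16, 2.05], [-2.73, 2.73]. Speed limits (rad/s): [1.89, 1.89, 2.39, 2.39, 3.01, 3.01, 3.01].

## Interface

Orientations are given as [roll, pitch, yaw] about the fixed x, y, z axes, in that order (R = Rz(yaw) Ry(pitch) Rx(roll)).
In Python, from bench import arm gives the robot as it stands.
- The arm moves only by the shell command python3 -m crank 'ROWS' [FORCE]. ROWS is JSON, a list of rows, each a list of 7 numbers: the turn, a rotation vector about the tool's x, y, z in rad, then the shift along the tool's x, y, z in m, then the opening, from 0 (shut) to 1 (fully open). A call has 1 to 12 rows; each row shifts and turns the pose as measured when the row begins, along the tool's axes as they then stand; what a row does not reach is not made up. A row lasts 1/8 s, in which the tool goes at most 62.5 mm and 10.7 degrees, less where a joint would pass 70% of its speed; a pose out of reach is approached as far as the arm can. A call with a gripper value outside its range is refused whole. The fingers move at their own pace and stop on an object; FORCE is the grip in N (left out, the last holds). Time passes only in rows, so rows that do not move let the fingers close. It gives the time, the measured TCP pose, the force and the opening at its end, in the units of the state.
- arm.sense(): the state, without advancing time (a new reading comes with each control period).
- arm.read_camera(name): name is "side" or "top" or "wrist"; returns the picture (400x640x3 uint8, red, green, blue); there is no depth.
- arm.get_calibration(name): a dict with "fx", "fy", "cx", "cy" (pixels), "cam_to_world" (4x4, takes a point from camera to world coordinates); the wrist camera has in their place "mount" (4x4, takes a point from camera to tool coordinates, whose origin is the TCP and whose axes are the flange's). Camera axes: x right, y up, looking along -z (the intrinsics and any distortion apply to the point x, -y, -z); pixel columns grow to the right and rows downward; lengths in m; the calibration is good to about 2 mm. A picture is of the moment at which its call begins: read the wrist's pose just before it. get_calibration takes no time and is no camera call.
- arm.finish_job(): hands the job in, once; it reports no verdict.
Trained networks look in the newest picture that a camera, given by its name, has taken for a name from the list of things; names that differ only in an ending like _2 or _b are one class to them, and where a whole thing is asked for, a point or a joint stands for the part that bears it (a point fixed in the world has none). Each returns a list of dicts, best first, with "confidence" (0 to 1); they miss things now and then, are a little off and sometimes report something else, mostly with a low value. They report only what shows in the picture. A call takes as long as a camera call.
- arm.search_frame(camera, thing): "pixel" ([row, column] in pixels, amid what is visible of it).
- arm.place_of(camera, thing): "pixel" ([row, column] in pixels: a listed point, or the origin of a listed thing).
The state is a dict: "t": time; "q": joint angles; "qvel": joint speeds; "effort": joint torques, N m; "tool_pos": TCP position; "tool_rot": TCP orientation; "contact_force": force on the tool from outside, world axes, zero at the start; "torque": the same for the moment, N m; "finger_gap": opening from 0.0 (shut) to 1.0 (fully open).
Only numpy, scipy, OpenCV 4.12 (cv2) and the standard library are available. Lean on these libraries where they do the work, as an engineer would, in place of code of your own. Each camera call takes 0.05 s, during which the arm holds its last target.

## Working session

There is one attempt and no reset: what is moved stays moved. The work goes in short steps, Python scripts to look and compute and a shell command to move; the robot and the scene stay as the last step left them, time stands still between calls to the robot, and variables do not carry over. Pictures are saved under pics/ and viewed, and the job is handed in when it is done.

```bash
ls; mkdir -p pics; python3 - <<'E'
from bench import arm
import cv2
s=arm.sense();print(s)
for c in("side","top","wrist"):
    im=arm.read_camera(c);cv2.imwrite(f"pics/{c}0.png",im[:,:,::-1])
    print(c,arm.get_calibration(c))
    if c!="wrist":
        for t in["mug","door_hinge","door_edge","door_press","cupboard"]:
            print(t,[(d['pixel'],round(d['confidence'],2)) for d in arm.place_of(c,t)][:2])
E
```

```text
pics
{'t': 0.0, 'q': array([ 1.16248761,  0.42671189,  0.07386428,  1.60658621, -0.03408642,
        1.11079064, -0.06706591]), 'qvel': array([ 0.00158951, -0.00118704, -0.0003744 ,  0.00023791,  0.00227636,
        0.0007157 , -0.00016869]), 'effort': array([-1.21865734e-03, -9.35844254e+01,  3.66573885e+00, -4.54204595e+01,
       -4.90610150e-02,  1.99049333e-02,  7.26609642e-05]), 'tool_pos': array([ 0.17260954, -0.65214106,  0.2217986 ]), 'tool_rot': array([-3.14036082e+00,  1.07457436e-04,  2.58805682e-01]), 'contact_force': array([-1.1499327 ,  0.25487466,  0.4093153 ]), 'torque': array([0.0020644 , 0.01551014, 0.0364922 ]), 'finger_gap': 1.0021306200826732}
side {'fx': 385.10193403632286, 'fy': 385.10193403632286, 'cx': 317.65379926353154, 'cy': 202.31270396276136, 'cam_to_world': array([[-0.84077165,  0.35606398, -0.40782529, -0.03489952],
       [-0.54127799, -0.53753238,  0.64658881,  0.91658544],
       [ 0.01100768,  0.76438039,  0.64467158,  1.04105643],
       [ 0.        ,  0.        ,  0.        ,  1.        ]])}
mug [([231.3, 328.0], 0.62)]
door_hinge [([175.0, 312.
[... 488 characters left out ...]
87358],
       [ 0.        ,  0.        ,  0.        ,  1.        ]])}
mug [([219.9, 329.1], 0.91)]
door_hinge [([183.8, 351.6], 0.63)]
door_edge [([188.8, 294.7], 0.93)]
door_press [([190.4, 306.3], 0.59)]
cupboard [([200.1, 236.3], 0.68)]
wrist {'fx': 306.9125565516474, 'fy': 306.9125565516474, 'cx': 316.25599381014786, 'cy': 199.09921162456695, 'mount': array([[ 6.80613233e-05,  9.73927360e-01,  2.26860074e-01,
         6.56456270e-02],
       [ 9.99998728e-01,  2.95218652e-04, -1.56741005e-03,
        -3.75639665e-04],
       [-1.59351685e-03,  2.26859892e-01, -9.73926101e-01,
        -1.61333815e-01],
       [ 0.00000000e+00,  0.00000000e+00,  0.00000000e+00,
         1.00000000e+00]])}
```

View pics/top0.png

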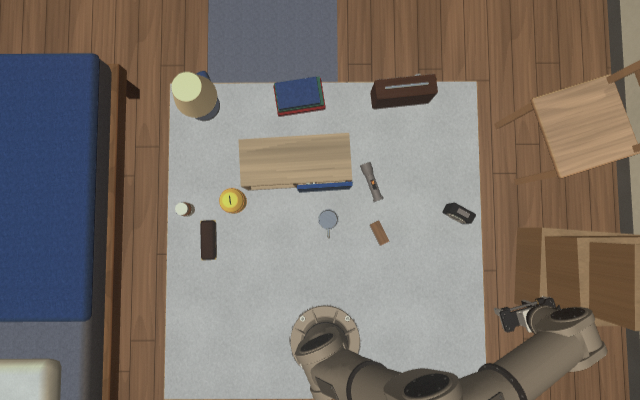

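View pics/side0.png

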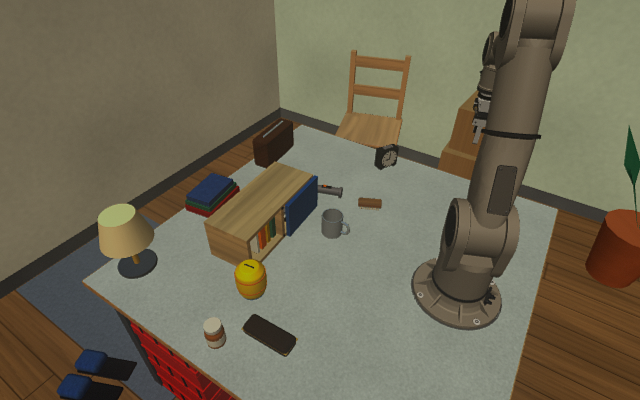

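```bash
cat > h.py <<'E'
import numpy as np
from bench import arm
from scipy.spatial.transform import Rotation as R
def px2w(cam,pix,z):
    c=arm.get_calibration(cam);r,k=pix
    d=np.array([(k-c['cx'])/c['fx'],-(r-c['cy'])/c['fy'],-1.]);M=np.array(c['cam_to_world'])
    d=M[:3,:3]@d;o=M[:3,3];return (o+d*(z-o[2])/d[2])[:2]
def w2px(cam,p):
    c=arm.get_calibration(cam);M=np.array(c['cam_to_world'])
    x=M[:3,:3].T@(np.array(p)-M[:3,3]);return np.array([c['cy']+c['fy']*x[1]/x[2],c['cx']-c['fx']*x[0]/x[2]])
E
python3 - <<'E'
from h import *
p=lambda n,*a:print(n,px2w(*a).round(3))
p('mug t','top',(219.9,329.1),0);p('mug s','side',(231.3,328),0)
p('hinge t','top',(183.8,351.6),.16);p('hinge s','side',(175,312.4),.16)
p('edge t','top',(188.8,294.7),.16);p('edge s','side',(202.9,289.4),.16)
p('press t','top',(190.4,306.3),.12);p('press s','side',(208.1,294.7),.12)
p('cup s','side',(227.6,267.2),0)
E
```

```text
mug t [ 0.486 -0.023]
mug s [ 0.497 -0.004]
hinge t [ 0.619 -0.104]
hinge s [ 0.628 -0.094]
edge t [0.601 0.109]
edge s [0.604 0.091]
press t [0.598 0.067]
press s [0.6   0.066]
cup s [0.705 0.109]
```

```bash
python3 - <<'E'
from h import *
import cv2
im=cv2.imread('pics/top0.png')[120:250,210:410];cv2.imwrite('pics/topz.png',cv2.resize(im,None,fx=4,fy=4,interpolation=cv2.INTER_CUBIC))
im=cv2.imread('pics/side0.png')[150:300,200:400];cv2.imwrite('pics/sidez.png',cv2.resize(im,None,fx=4,fy=4,interpolation=cv2.INTER_CUBIC))
E
```

```text
(no output)
```

View pics/topz.png

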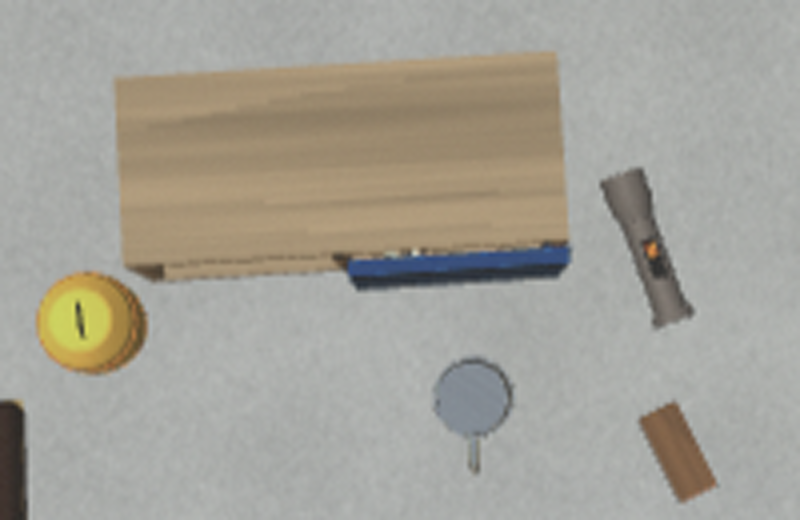

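View pics/sidez.png

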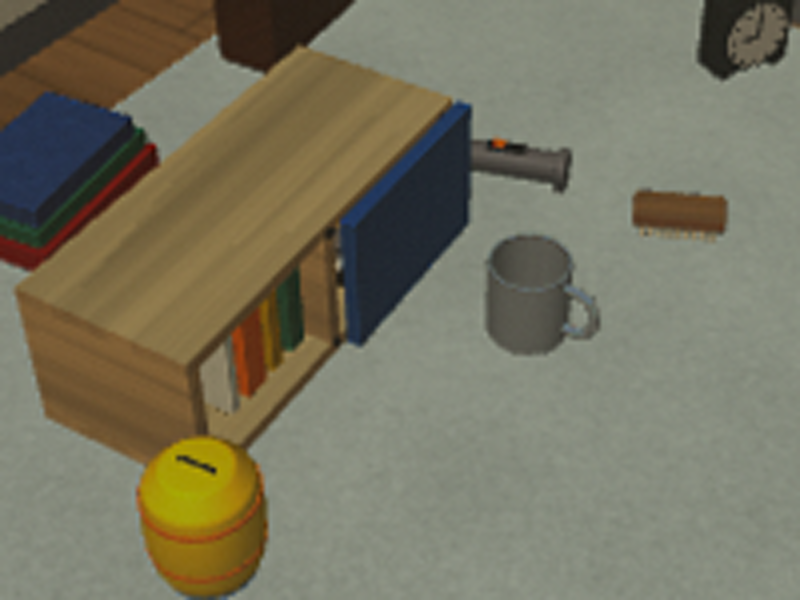

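```bash
python3 - <<'E'
from h import *
z=lambda x,y:(120+y/4,210+x/4)
p=lambda n,*a:print(n,px2w(*a).round(4))
p('mug rim','top',z(472,397),.085)
sz=lambda x,y:(150+y/4,200+x/4)
p('mug rim side','side',sz(530,265),.085)
p('edge','top',z(353,278),.16);p('edge s','side',sz(345,223),.16)
p('right front','top',z(570,263),.16);p('rf s','side',sz(470,107),.16)
p('rear L','top',z(116,78),.16);p('rear R','top',z(556,53),.16)
p('front L','top',z(123,264),.16);
p('bank','top',z(80,322),.12)
p('brush','top',z(678,452),.034)
E
```

```text
mug rim [ 0.4876 -0.0167]
mug rim side [ 0.4809 -0.0055]
edge [0.5984 0.096 ]
edge s [0.6042 0.1095]
right front [ 0.6113 -0.1076]
rf s [ 0.6056 -0.0952]
rear L [0.7898 0.3198]
rear R [ 0.811  -0.0967]
front L [0.6129 0.3119]
bank [0.5612 0.3606]
brush [ 0.4318 -0.2254]
```

```bash
python3 -m crank '[[0,0,-0.164,0,0,0,0.55],[0,0,-0.164,0,0,0,0.55],[0,0,-0.164,0,0,0,0.55],[0,0,-0.164,0,0,0,0.55],[0,0,-0.164,0,0,0,0.55],[0,0,-0.164,0,0,0,0.55],[0,0,-0.164,0,0,0,0.55],[0,0,-0.164,0,0,0,0.55],[0,0,0,0,0,0,0.55]]' 5; python3 -c "
from bench import arm;print(arm.sense())"
```

```text
t: 1.78
tool_pos: [0.1727, -0.6525, 0.2226]
tool_rot: [-3.142, 0.0, 1.612]
contact_force: [0.7, 0.1, -0.0]
finger_gap: 0.55
{'t': 1.775, 'q': array([ 1.36069071,  0.43392766, -0.19659157,  1.59245215,  0.09134446,
        1.12407055,  1.18318426]), 'qvel': array([-0.00575664, -0.00021835,  0.01036708, -0.0012954 , -0.0039037 ,
        0.0004071 , -0.0534988 ]), 'effort': array([  0.34490341, -94.92419243,  -2.83158056, -45.57255864,
         0.26206934,   0.11226499,   2.79081568]), 'tool_pos': array([ 0.17265751, -0.65250005,  0.22259495]), 'tool_rot': array([-3.14150719e+00,  1.84761675e-04,  1.61160609e+00]), 'contact_force': array([ 0.65435571,  0.08688347, -0.0322499 ]), 'torque': array([-0.02640189, -0.14808503, -0.03567092]), 'finger_gap': 0.5504780665262924}
```

```bash
python3 -m crank '[[0,0,0,0.045,0.028,-0.01,0.55],[0,0,0,0.045,0.028,0,0.55],[0,0,0,0.045,0.028,0,0.55],[0,0,0,0.045,0.028,0,0.55],[0,0,0,0.045,0.028,0,0.55],[0,0,0,0.045,0.028,0,0.55],[0,0,0,0.045,0.028,0,0.55],[0,0,0,0.045,0.028,0,0.55],[0,0,0,0.045,0.028,0,0.55],[0,0,0,0,0,0,0.55]]'
```

```text
t: 3.02
tool_pos: [0.4233, -0.2301, 0.2338]
tool_rot: [3.137, 0.002, 1.561]
contact_force: [-0.7, -0.2, 0.4]
finger_gap: 0.549
```

```bash
python3 -m crank '[[0,0,-0.04,0.035,0.02,0,0.55],[0,0,-0.02,0.035,0.02,0,0.55],[0,0,0,0.03,0.015,0,0.55],[0,0,0,0,0,0,0.55]]'
python3 - <<'E'
from h import *
import cv2
s=arm.sense();print(s['tool_pos'],s['tool_rot'])
for c in("side","top","wrist"):
    im=arm.read_camera(c);cv2.imwrite(f"pics/{c}1.png",im[:,:,::-1])
    for t in(["mug","door_edge","door_press","door_hinge"]):
        print(c,t,[(d['pixel'],round(d['confidence'],2)) for d in arm.place_of(c,t)][:2])
E
```

```text
t: 3.52
tool_pos: [0.4772, -0.1289, 0.234]
tool_rot: [3.137, 0.003, 1.604]
contact_force: [-0.2, -0.1, 0.3]
finger_gap: 0.548
[ 0.47719617 -0.12892115  0.23399935] [3.13693803 0.00332743 1.6043499 ]
side mug [([228.8, 326.6], 0.67), ([202.6, 290.1], 0.32)]
side door_edge [([204.2, 291.0], 0.88)]
side door_press [([209.2, 295.5], 0.93)]
side door_hinge [([174.8, 311.7], 0.75)]
top mug [([222.0, 326.7], 0.89), ([211.2, 456.1], 0.66)]
top door_edge [([187.4, 295.8], 0.72)]
top door_press [([189.9, 304.6], 0.84)]
top door_hinge [([182.4, 351.0], 0.85)]
wrist mug [([84.6, 328.4], 0.61)]
wrist door_edge []
wrist door_press []
wrist door_hinge [([187.3, 509.9], 0.73)]
```

View pics/wrist1.png

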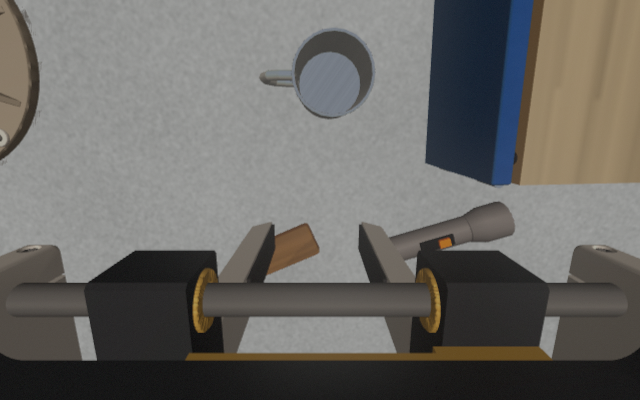

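View pics/side1.png

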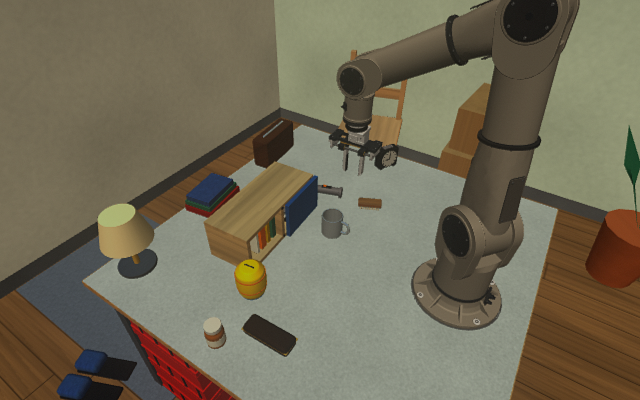

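Wrist view: mug rim centred at about column 335, row 72; its base at about (85, 330). The door's top hinge corner is at about column 512, row 183, and its outer-face corner at 495,183. I'll convert these.

```bash
cat >> h.py <<'E'
def wr(pix,z,pos=None,rot=None):
    c=arm.get_calibration('wrist')
    if pos is None:
        s=arm.sense();pos,rot=s['tool_pos'],s['tool_rot']
    r,k=pix;d=np.array([(k-c['cx'])/c['fx'],-(r-c['cy'])/c['fy'],-1.])
    M=np.array(c['mount']);T=R.from_euler('xyz',rot).as_matrix()
    o=T@M[:3,3]+np.array(pos);d=T@M[:3,:3]@d
    return (o+d*(z-o[2])/d[2])[:2]
E
python3 - <<'E'
from h import *
for n,p,z in[('rim',(74,334),.085),('base',(84.6,329),0),('hingecorner outer',(185,496),.16),('top near back',(183,514),.16),('outer far',(0,511),.16)]:
    print(n,wr(p,z).round(4))
for t,p,z in[('hinge',(182.4,351),.16),('edge',(187.4,295.8),.16),('mug',(222,326.7),0)]:print(t,px2w('top',p,z))
E
```

```text
rim [ 0.4904 -0.0157]
base [ 0.4894 -0.0147]
hingecorner outer [ 0.6167 -0.1041]
top near back [ 0.6305 -0.102 ]
outer far [0.6051 0.0242]
hinge [ 0.62395669 -0.10210427]
edge [0.6063575  0.10517493]
mug [ 0.47775819 -0.0134035 ]
```

```bash
python3 -m crank '[[0,0,0,0,0.008,0.04,0.55],[0,0,0,0,0.008,0.04,0.55],[0,0,0,0,0,0.04,0.55],[0,0,0,0,0,0.04,0.55],[0,0,0,0,0,0.02,0.55],[0,0,0,0.02,0,0,0.55],[0,0,0,0.02,0,0,0.55],[0,0,0,0,0,0,0.55]]'
python3 - <<'E'
from h import *
import cv2
s=arm.sense();print(s['tool_pos'],s['tool_rot'])
for c in("side","wrist"):
    im=arm.read_camera(c);cv2.imwrite(f"pics/{c}2.png",im[:,:,::-1])
E
```

```text
t: 5.28
tool_pos: [0.4938, -0.0901, 0.0482]
tool_rot: [3.136, 0.004, 1.604]
contact_force: [-0.1, -0.7, 0.2]
finger_gap: 0.549
[ 0.49376852 -0.09011978  0.04819432] [3.13584653 0.00386096 1.60395196]
```

View pics/wrist2.png

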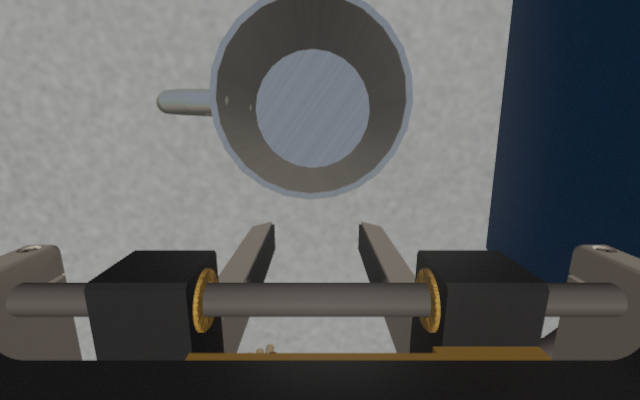

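View pics/side2.png

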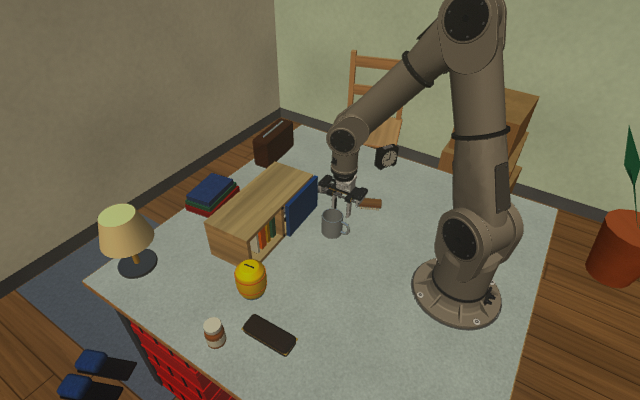

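```bash
python3 -m crank '[[0,0,0,0.015,0,0,0.55],[0,0,0,0.010,0,0,0.55],[0,0,0,0.010,0,0,0.55],[0,0,0,0.012,0,0,0.55],[0,0,0,0.012,-0.001,0,0.55],[0,0,0,0.012,-0.001,0,0.55],[0,0,0,0.012,-0.001,0,0.55]]'
python3 - <<'E'
from h import *
import cv2
s=arm.sense();print(s['tool_pos'],s['tool_rot'])
for c in("wrist",):
    im=arm.read_camera(c);cv2.imwrite(f"pics/{c}3.png",im[:,:,::-1])
E
```

```text
t: 6.25
tool_pos: [0.4884, -0.0055, 0.0483]
tool_rot: [3.135, 0.006, 1.599]
contact_force: [-0.3, -3.4, 2.2]
finger_gap: 0.545
[ 0.48837053 -0.00553764  0.04826738] [3.13480642 0.00574503 1.59907596]
```

View pics/wrist3.png

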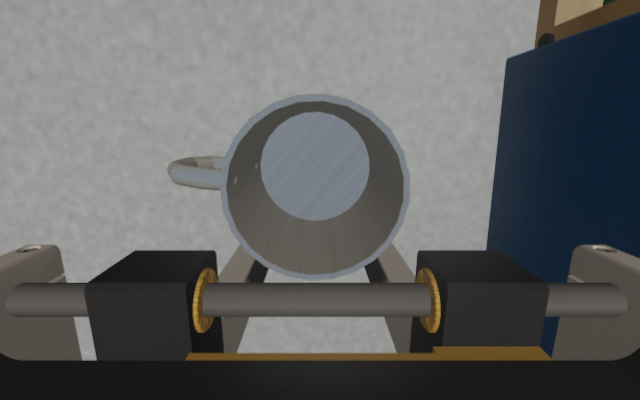

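The mug is nested against both fingertips, upright, rim centre near column 315, row 185. I'll continue pushing.

```bash
python3 -m crank '[[0,0,0,0.013,-0.001,0,0.55],[0,0,0,0.014,-0.001,0,0.55],[0,0,0,0.014,-0.001,0,0.55],[0,0,0,0.014,-0.001,0,0.55],[0,0,0,0.014,-0.001,0,0.55],[0,0,0,0.014,-0.001,0,0.55],[0,0,0,0.014,-0.001,0,0.55],[0,0,0,0.014,-0.001,0,0.55],[0,0,0,0.014,-0.001,0,0.55],[0,0,0,0.010,-0.001,0,0.55],[0,0,0,0.005,0,0,0.55],[0,0,0,0,0,0,0.55]]'
python3 - <<'E'
from h import *
import cv2
s=arm.sense();print(s['tool_pos'],s['tool_rot'])
for c in("wrist","side"):
    im=arm.read_camera(c);cv2.imwrite(f"pics/{c}4.png",im[:,:,::-1])
E
```

```text
t: 7.8
tool_pos: [0.4731, 0.1458, 0.0477]
tool_rot: [3.134, 0.006, 1.601]
contact_force: [0.7, -1.5, 4.1]
finger_gap: 0.549
[0.47305063 0.14581132 0.04769909] [3.13448415 0.00592309 1.60096997]
```

View pics/wrist4.png

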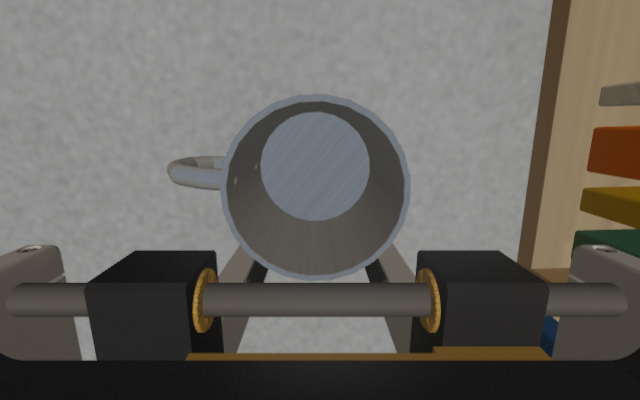

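View pics/side4.png

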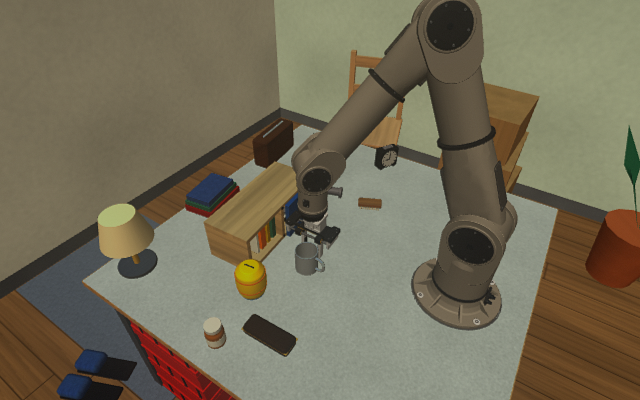

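```bash
python3 -m crank '[[0,0,0,-0.015,0,0,0.55],[0,0,0,-0.025,0,0,0.55],[0,0,0,-0.025,0,0,0.55],[0,0,0,0,0,-0.035,0.2],[0,0,0,0,0,-0.035,0],[0,0,-0.025,0,0.03,0,0],[0,0,0,0,0.03,0,0],[0,0,0,0,0.025,0,0],[0,0,0,0,0,0,0]]' 5
python3 - <<'E'
from h import *
import cv2
s=arm.sense();print(s['tool_pos'],s['tool_rot'])
for c in("wrist","side"):
    im=arm.read_camera(c);cv2.imwrite(f"pics/{c}5.png",im[:,:,::-1])
E
```

```text
t: 9.02
tool_pos: [0.559, 0.0723, 0.1188]
tool_rot: [3.139, 0.007, 1.619]
contact_force: [0.0, 0.1, -0.3]
finger_gap: 0.006
[0.55900242 0.07233774 0.11879095] [3.13909613 0.00670564 1.61942736]
```

View pics/wrist5.png

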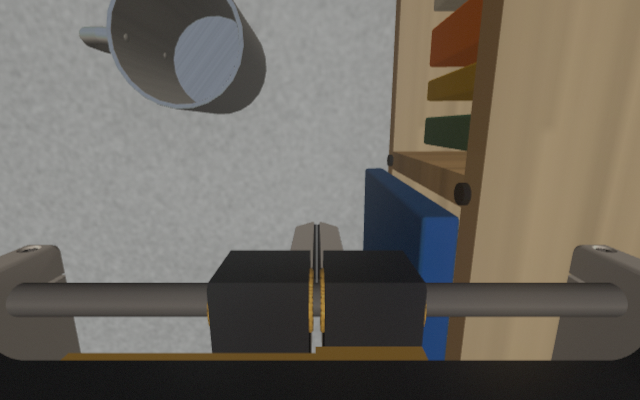

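View pics/side5.png

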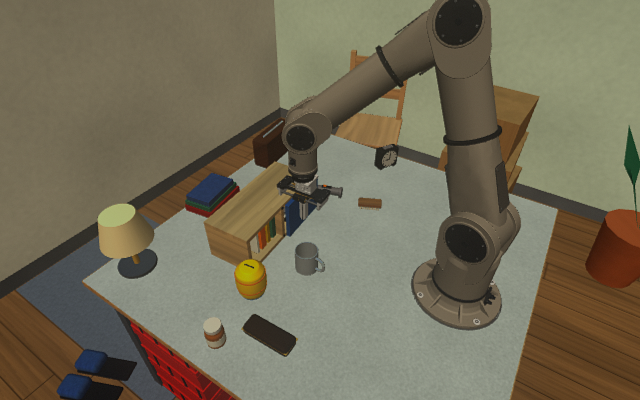

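```bash
python3 - <<'E'
from h import *
import cv2
print(wr((219,425),.16),wr((219,448),.16))
im=cv2.imread('pics/wrist5.png')[140:360,340:520];cv2.imwrite('pics/wz5.png',cv2.resize(im,None,fx=2.6,fy=2.6))
E
```

```text
[0.60046577 0.10419102] [0.60983705 0.10464806]
```

View pics/wz5.png

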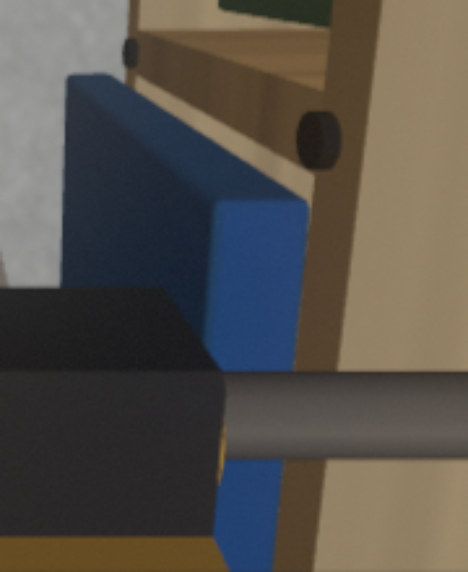

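```bash
python3 -m crank '[[0,0,0,0.003,0.015,0,0],[0,0,0,0,0.010,0,0],[0,0,0,0,0.002,0,0],[0,0,0,0,0.002,0,0]]'; python3 -m crank '[[0,0,0,0,0.003,0,0],[0,0,0,0,0.003,0,0]]'
```

```text
t: 9.62
tool_pos: [0.5867, 0.0766, 0.1188]
tool_rot: [3.14, 0.008, 1.62]
contact_force: [-0.4, 0.5, -0.9]
finger_gap: 0.005
t: 9.88
tool_pos: [0.5918, 0.077, 0.1187]
tool_rot: [-3.141, 0.008, 1.621]
contact_force: [-8.4, 1.3, 6.2]
finger_gap: 0.008
```

```bash
python3 -m crank '[[0,0,0,0,0.003,0,0],[0,0,0,0,0.003,0,0]]'; python3 -m crank '[[0,0,0,0,0.003,0,0],[0,0,0,0,0.002,0,0]]'
```

```text
t: 10.12
tool_pos: [0.5956, 0.0775, 0.1187]
tool_rot: [-3.136, 0.009, 1.621]
contact_force: [-10.5, -0.4, 8.4]
finger_gap: 0.007
t: 10.38
tool_pos: [0.5982, 0.0778, 0.1187]
tool_rot: [-3.132, 0.01, 1.622]
contact_force: [-14.8, -1.3, 11.3]
finger_gap: 0.007
```

```bash
python3 -m crank '[[0,0,0,0,-0.005,0,0],[0,0,0,0,-0.008,0,0],[0,0,0,0,-0.012,0,0],[0,0,0,0,-0.02,0,0],[0,0,0,0,-0.025,0,0],[0,0,0,0,-0.025,0,0],[0,0,0,0,-0.02,0,0],[0,0,0,0,0,0,0]]'
python3 - <<'E'
from h import *
import cv2
s=arm.sense();print(s['tool_pos'],s['tool_rot'])
for c in("wrist","side","top"):
    im=arm.read_camera(c);cv2.imwrite(f"pics/{c}6.png",im[:,:,::-1])
    print([(d['pixel'],d['confidence']) for d in arm.place_of(c,"door_edge")])
E
```

```text
t: 11.38
tool_pos: [0.4771, 0.0717, 0.1202]
tool_rot: [-3.133, 0.011, 1.623]
contact_force: [0.0, 0.3, 0.0]
finger_gap: 0.005
[0.47712839 0.07174424 0.12019837] [-3.13298736  0.01081579  1.62262746]
[([262.1, 449.0], 0.83)]
[([211.1, 311.3], 0.92)]
[([206.5, 301.7], 0.67)]
```

View pics/wrist6.png

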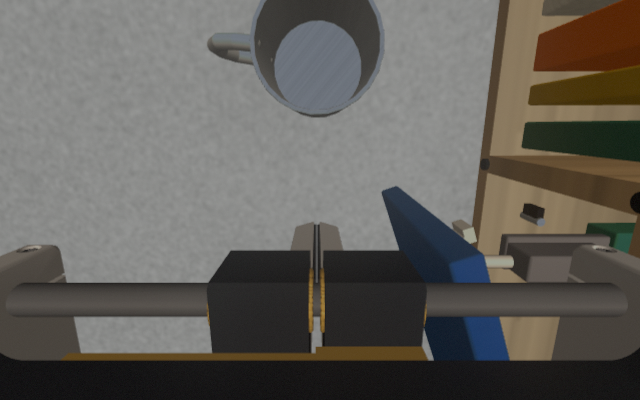

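View pics/side6.png

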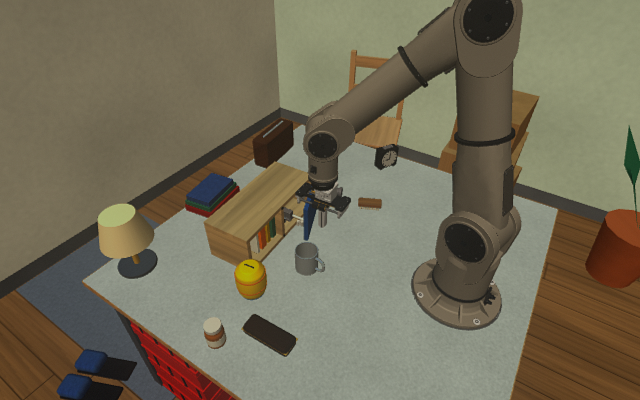

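```bash
python3 - <<'E'
from h import *
s=arm.sense()
print(wr((262,449),.16),wr((256,483),.16))
h=np.array([.630,-.103]);yaw=.055
for a in(.3,.35,.4,.45):
    v=R.from_euler('z',yaw+a).as_matrix()[:2,:2]
    print(a,'outer',h+v@[-.016,.21],'inner',h+v@[0,.21],'inner170',h+v@[0,.17])
E
```

```text
[0.5349417  0.08539703] [0.54875914 0.08890654]
0.3 outer [0.54200368 0.08834432] inner [0.55700602 0.09390576] inner170 [0.57090964 0.0563999 ]
0.35 outer [0.53255042 0.0837072 ] inner [0.54725606 0.0900115 ] inner170 [0.56301681 0.05324741]
0.4 outer [0.52334074 0.07860342] inner [0.53771291 0.08563482] inner170 [0.55529141 0.04970437]
0.45 outer [0.51439765 0.07304572] inner [0.52840044 0.08078664] inner170 [0.54775274 0.04577966]
```

```bash
python3 -m crank '[[0,0,0,0.03,0,0,0],[0,0,0,0.035,0.003,0,0],[0,0,0,0,0.04,0,0],[0,0,0,0,0.04,0,0],[0,0,0,0,0.032,0,0],[0,0,0,0,0,0,0]]'
python3 - <<'E'
from h import *
import cv2
s=arm.sense();print(s['tool_pos'],s['tool_rot'])
for c in("wrist",):
    im=arm.read_camera(c);cv2.imwrite(f"pics/{c}7.png",im[:,:,::-1])
E
```

```text
t: 12.42
tool_pos: [0.5954, 0.1456, 0.1167]
tool_rot: [-3.132, 0.009, 1.621]
contact_force: [-0.2, 0.2, 0.0]
finger_gap: 0.004
[0.59538973 0.14558665 0.11670166] [-3.13182366  0.00866443  1.6210399 ]
```

View pics/wrist7.png

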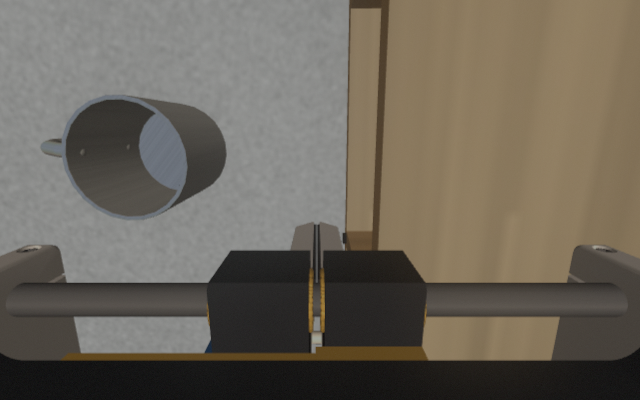

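```bash
python3 -m crank '[[0,0,0,-0.02,-0.004,0,0],[0,0,0,-0.025,-0.004,0,0],[0,0,0,-0.025,-0.002,0,0],[0,0,0,-0.015,0,0,0],[0,0,0,0,0,0,0]]'; python3 -m crank '[[0,0,0,0,-0.010,0,0],[0,0,0,0,-0.010,0,0],[0,0,0,0,-0.010,0,0]]'
```

```text
t: 13.1
tool_pos: [0.5843, 0.0535, 0.1175]
tool_rot: [-3.129, 0.011, 1.621]
contact_force: [-0.1, 0.4, 0.2]
finger_gap: 0.003
t: 13.48
tool_pos: [0.5523, 0.0541, 0.118]
tool_rot: [-3.13, 0.01, 1.624]
contact_force: [0.8, -0.9, 0.2]
finger_gap: 0.005
```

```bash
python3 -m crank '[[0,0,0,-0.0085,-0.011,0,0],[0,0,0,-0.0085,-0.011,0,0],[0,0,0,-0.0085,-0.011,0,0],[0,0,0,-0.010,-0.010,0,0],[0,0,0,-0.010,-0.010,0,0],[0,0,0,-0.010,-0.010,0,0]]'
python3 - <<'E'
from h import *
import cv2
s=arm.sense();print(s['tool_pos'],s['tool_rot'])
for c in("side",):
    im=arm.read_camera(c);cv2.imwrite(f"pics/{c}8.png",cv2.resize(im[120:320,180:440,::-1],None,fx=3,fy=3))
E
```

```text
t: 14.22
tool_pos: [0.4877, -0.0082, 0.1195]
tool_rot: [-3.13, 0.01, 1.625]
contact_force: [1.7, 0.4, -0.0]
finger_gap: 0.006
[ 0.4877063  -0.00822292  0.11952539] [-3.12988118  0.01036863  1.6247056 ]
```

View pics/side8.png

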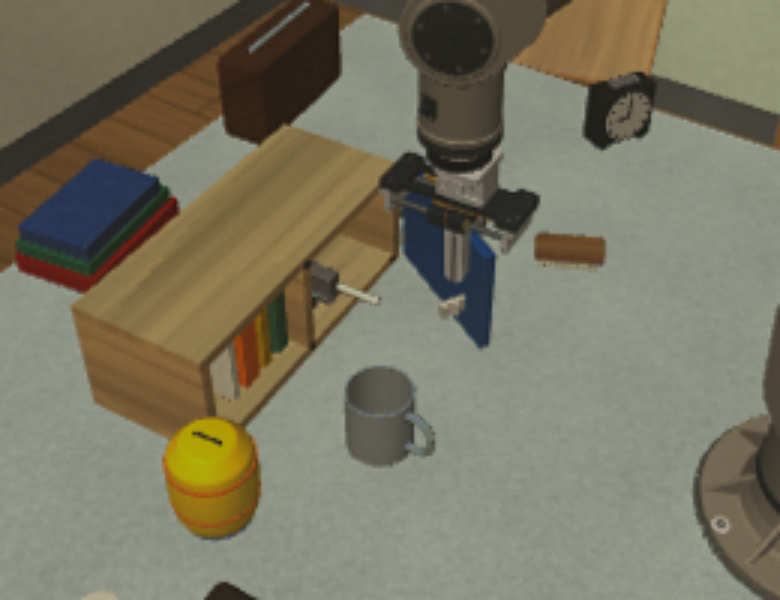

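```bash
python3 -m crank '[[0,0,0,-0.010,-0.006,0,0],[0,0,0,-0.010,-0.006,0,0],[0,0,0,-0.010,-0.005,0,0],[0,0,0,-0.009,-0.003,0,0],[0,0,0,-0.008,-0.002,0,0],[0,0,0,-0.008,-0.001,0,0],[0,0,0,-0.007,0,0,0],[0,0,0,-0.004,0,0,0],[0,0,0,0,0,0,0]]'
python3 - <<'E'
from h import *
import cv2
s=arm.sense();print(s['tool_pos'],s['tool_rot'])
for c in("side",):
    im=arm.read_camera(c);cv2.imwrite(f"pics/{c}9.png",cv2.resize(im[120:320,180:440,::-1],None,fx=3,fy=3))
E
```

```text
t: 15.4
tool_pos: [0.4659, -0.0817, 0.1204]
tool_rot: [-3.129, 0.011, 1.623]
contact_force: [-0.5, 0.1, -0.1]
finger_gap: 0.002
[ 0.46592519 -0.08168006  0.12037821] [-3.12869562  0.01079126  1.62315802]
```

View pics/side9.png

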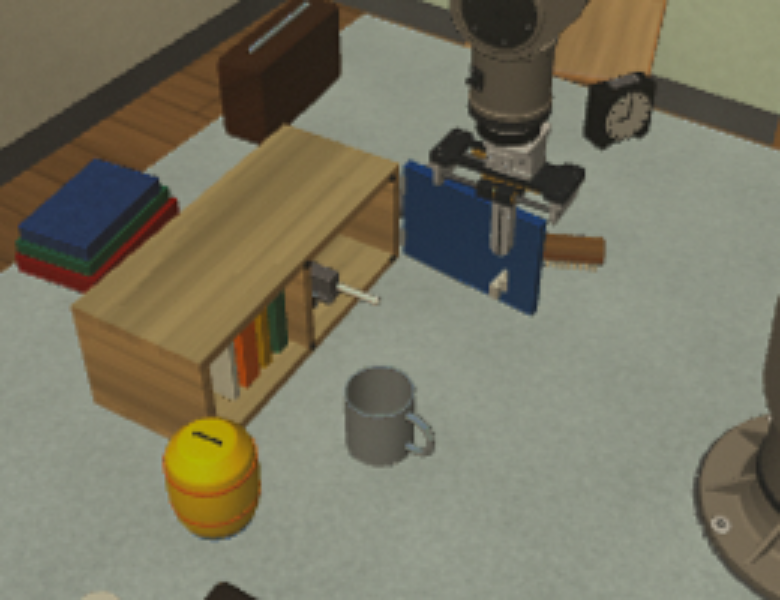

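```bash
python3 -m crank '[[0,0,0,0.010,0,0,0],[0,0,0,0.02,0,0,0],[0,0,0,0.02,0,-0.02,0],[0,0,0,0,0,-0.04,0],[0,0,0,0,0,-0.05,0],[0,0,0,0,0,-0.04,0],[0,0,0,0,0,0,0],[0,0,0,0,0,0,0]]'
python3 - <<'E'
from h import *
import cv2
s=arm.sense();print(s['tool_pos'],s['tool_rot'],s['contact_force'])
for c in("side","top","wrist"):
    im=arm.read_camera(c);cv2.imwrite(f"pics/{c}10.png",im[:,:,::-1])
    for t in("door_edge","mug"):
        for d in arm.place_of(c,t):
            z=.16 if t=="door_edge" else 0
            p=wr(d['pixel'],z) if c=="wrist" else px2w(c,d['pixel'],z)
            r=p-[.630,-.103];print(c,t,d['confidence'],p.round(3),'dist',np.hypot(*r).round(3),'ang',np.arctan2(-r[0],r[1]).round(2)-.055-np.arctan(16/210))
E
```

```text
t: 16.45
tool_pos: [0.4639, -0.021, 0.2736]
tool_rot: [-3.128, 0.01, 1.63]
contact_force: [-0.8, 0.3, 0.4]
finger_gap: 0.003
[ 0.46386766 -0.0209895   0.27362752] [-3.12757263  0.0097939   1.63042316] [-0.79289439  0.31806003  0.38446305]
side door_edge 0.96 [ 0.425 -0.106] dist 0.205 ang 1.448956440720883
side mug 0.69 [0.487 0.181] dist 0.318 ang 0.3389564407208829
top mug 0.73 [0.464 0.18 ] dist 0.329 ang 0.39895644072088293
wrist door_edge 0.69 [0.467 0.132] dist 0.286 ang 0.47895644072088284
wrist door_edge 0.33 [ 0.63  -0.107] dist 0.004 ang 2.9189564407208826
wrist mug 0.89 [0.472 0.181] dist 0.325 ang 0.3789564407208829
```

View pics/wrist10.png

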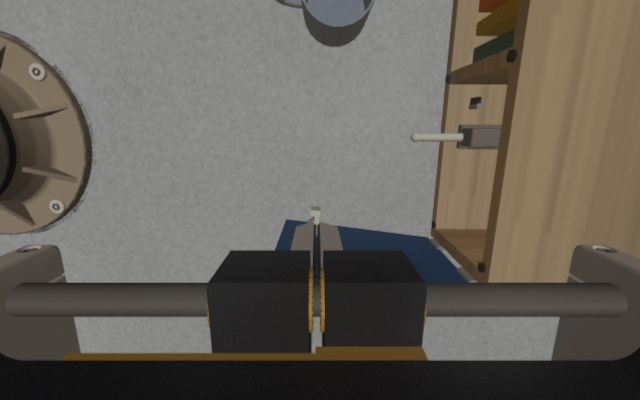

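View pics/side10.png

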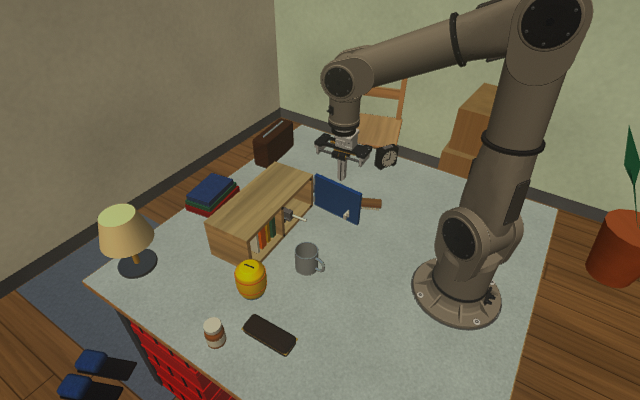

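View pics/top10.png

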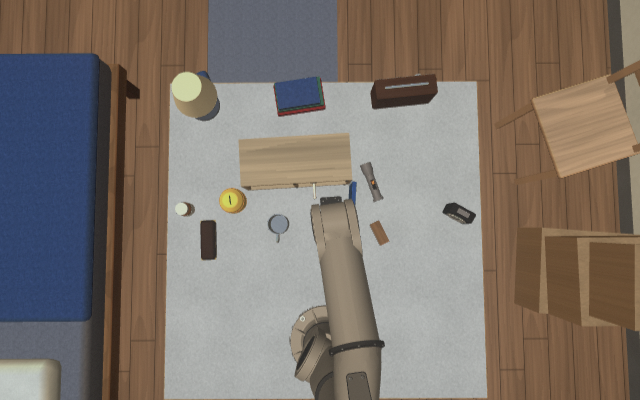

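The door stands open at about 1.45 rad and the mug is upright at (0.472, 0.181). The arm is clear of everything, and the bystanders look unmoved.

```bash
python3 -c "
from bench import arm
print(arm.finish_job())"
```

```text
the job is handed in; nothing more can be done
None
```

The cupboard door is standing open at about a right angle, the mug is out of its way, and I have handed the job in; the robot reported no verdict.

- **Mug:** With the door shut, I slid it about 0.2 m to the left, upright, between two partly open fingertips without gripping it.
- **Door:** I pressed it near its free edge with the closed fingers (about 15 N along the push). It sprang to roughly 0.34 rad, and I swung it open from behind with light contact.

**Last checks:**
- **Door angle:** The side camera put it at about 1.45 rad, and the finger's last position implied about 1.43. The wrist camera's two door-edge detections did not fit this; I took them as false because the door's edge was largely hidden by the gripper. The top camera did not report the edge.
- **Mug position:** All three cameras put it 0.32–0.33 m from the hinge, standing upright.
- **Arm and bystanders:** The measured force was near zero with the gripper raised clear. In the pictures the other things looked unmoved, though I did not measure each one. Total time was about 17 s.

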